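Reset the tripped breaker under the push-latch flap of the bench power box

ROBOT

A 7-joint arm with a two-finger parallel gripper is mounted at the origin on the work surface. World frame = base frame: x ahead of the robot, y to its left, z up, the work surface at z = 0. Lengths are in m, angles in rad, forces in N, time in s.
With the tool pointing down it reaches from about 0.4 to 0.875 m from the base axis. Payload 19.3 kg.
Tool frame: the origin (TCP) lies at the very end of the fingers, on their centre line; the grasp point (between the pads) lies 19 mm behind it; x points along the fingers, y is the direction in which the jaws open and shut, and the axes are right-handed (so a half turn about x gives the same grasp; the last joint's range is limited). The gripper opens to 85 mm and grips with 20 to 120 N. Pads are 22 mm wide; open, the fingers measure 114 mm over their backs; the gripper's body (76 mm by 85 mm) begins 54 mm behind the grasp point. The pads swing forward as they close: fully open they stand 13 mm farther back than shut.
Start: joints at [1.078, 0.521, -0.036, 1.599, 0.021, 1.021, -0.113], TCP at [0.256, -0.57, 0.192] pointing down, gripper open.
Joint ranges: [-2.91, 2.91], [-0.3, 2.13], [-1.5, 1.42], [0.17, 2.43], [-1.26, 4.41], [0.16, 1.93], [-2.52, 2.52]. Speed limits (rad/s): [1.89, 1.89, 2.39, 2.39, 3.01, 3.01, 3.01].

INTERFACE

Orientations are given as [roll, pitch, yaw] about the fixed x, y, z axes, in that order (R = Rz(yaw) Ry(pitch) Rx(roll)).
In Python, from workcell import bot, grab_frame, job_done gives the robot as it stands.
- The arm moves only by the shell command python3 -m pendant 'ROWS' [OPENING] [FORCE]. ROWS is JSON, a list of rows, each a list of 4 numbers: the shift along the tool's x, y, z in mm, then the turn about the tool's x in degrees. A call has 1 to 12 rows; each row shifts and turns the commanded pose from where the row before left it, along the tool's axes as they then stand; what a row does not reach is not made up. A row lasts 1/8 s, in which the tool goes at most 62.5 mm and 10.7 degrees, less where a joint would pass 70% of its speed; a pose out of reach is approached as far as the arm can. A call is refused whole if a number of a shift passes 62.5 or a number of a turn 10.7, either way. A call with a gripper value outside its range is refused whole. OPENING is the opening, from -1 (shut) to 1 (fully open), set as the call begins (- or left out, the last holds). The fingers move at their own pace and stop on an object; FORCE is the grip in N (left out, the last holds). Time passes only in rows, so rows that do not move let the fingers close. It gives the time, the measured TCP pose, the force and the opening at its end, in the units of the state.
- bot.observe(): the state, without advancing time (a new reading comes with each control period).
- grab_frame(name): name is "scene" or "top" or "wrist"; returns a dict with "img" (400x640x3 uint8, red, green, blue), "fovy" (degrees; the focal length in pixels is half the picture's height over the tangent of half this angle, whatever the lens; pixels are square), "cx", "cy" (the principal point, pixels), "k1" (the pictures are not rectified: a ray, as slopes to the right and down, at radius r is drawn at 1 + k1 r^2 times it, then the intrinsics apply), "R" (3x3) and "t" (3): a world point X has camera coordinates R X + t. Camera axes: x right, y down, z forward; pixel columns grow to the right and rows downward; lengths in m; the calibration is good to about 2 mm. A picture is of the moment at which its call begins. There is no depth.
- job_done(): hands the job in, once; it reports no verdict.
The state is a dict: "clock": time; "qpos": joint angles; "qd": joint speeds; "joint_efforts": joint torques, N m; "position": TCP position; "tool_rot": TCP orientation; "force": force on the tool from outside, world axes, zero at the start; "moment": the same for the moment, N m; "grip_width": finger opening in m.
Only numpy, scipy, OpenCV 4.12 (cv2) and the standard library are available. Lean on these libraries where they do the work, as an engineer would, in place of code of your own. Each camera call takes 0.05 s, during which the arm holds its last target.

TASK

A breaker in the bench power box has tripped. Press down the front of the box's cover so that its push latch lets go and it springs open, push the one breaker button that stands out all the way in, then push the cover shut and press it down again so that it latches and stays shut. Do it all by pressing and pushing with the fingertips and do not disturb the jar, the tub or the hammer beside the box.

Things in the scene. Friction and masses are not known exactly. Their poses are not given: they have to be found in the camera images.
- power_box: Grey metal box screwed to the bench, 170 (its x) by 230 (its y) by 95 mm high. Origin: centre of its underside; x points from its front side (nearer the robot) to the hinge side. A recess in its top, under the aluminium cover, has its floor 70 mm above the bench, with three push-to-reset breakers in a row along y, at x = -15 mm (65 mm from the hinge), y = -36, 0, +36 mm.
- cover (a joint): Cover angle, rad: 0 to 0.01 latched, -0.056 pressed to its stop, 1.75 fully open (10 degrees past upright). Push-push latch: pressed to the stop (3 to 4 N at the front edge) and let go, it springs open to 1.75 in 1 to 2 s if nothing is in its way. A spring holds it open; push it round from behind against 1 to 4 N. Pressed to the stop again and let go, it latches. Each full press toggles it.
- cover_press (a point): Where to press the cover, an aluminium plate 100 (x) by 120 (y) by 9 mm, hinged along its far edge: a point on its outer face marked by three thin black ribs, mid width, 18 mm from the front edge, 82 mm from the hinge axis. Latched, it is 102 mm above the bench, 7 mm above the rim; it sinks 4.6 mm to the stop. It moves with the cover: its z is the outer normal, its x points to the hinge.
- cover_hinge (a point): Middle of the cover's hinge axis, 50 mm behind the box's middle and 96 mm above the bench; the cover's outer face lies 6 mm outside the axis. The axis runs along the box's y.
- reset_top (a point): Centre of the top of the tripped breaker's round white button, 14 mm in diameter; it may be in any of the three places. Tripped, its top is 14 mm above the recess floor (84 mm above the bench); the other two, already in, end 8 mm above the recess floor.
- reset_button (a joint): Travel of the tripped breaker's button in m: 0 tripped, 0.006 fully in (level with the other two). It moves down, needs about 3 N, and stays where it is pushed.
- jar_mid (a point): Centre, half-way up, of a loose glass jar with a brass-coloured cap, 72 mm across and 95 mm high, to the left of the box. To be left alone.
- tub_mid (a point): Centre, half-way up, of a loose white plastic tub with a clear lid, 86 mm across and 63 mm high, to the left of the box. To be left alone.
- hammer: Loose hammer lying on the bench to the right of the box, roughly front to back, about 0.3 m long and 35 mm high; its handle is to its -x. Its origin is on the bench under its middle. To be left alone.

How it is judged:
On the way, in this order (a step that is already met when the one before it is completed fails the run):
1. the cover is pressed down past its latched height (value of joint cover below -0.025 rad).
2. the cover has sprung open (value of joint cover above 1.4 rad), for 0.2 s.
3. the tripped breaker's button is pushed in (value of joint reset_button above 0.005 m), for 0.1 s.
4. the cover is pressed down past its latched height again (value of joint cover below -0.025 rad).
At the end, for the whole second after the job is handed in: The cover stays latched by itself within 0.03 rad of its latched angle, the tripped breaker's button is in by more than 5 of its 6 mm, and jar, tub and hammer are within 20 mm of where they stood (value of joint cover between -0.02 and 0.03 rad and value of joint reset_button above 0.005 m and distance of each of jar_mid, tub_mid, hammer from where it was at the start of the episode below 0.02 m); the robot touches nothing.
It fails at once if the jar, tub or hammer is lifted, tipped or shoved (moved 20 mm or more) (distance of any of jar_mid, tub_mid, hammer from where it was at the start of the episode above 0.02 m).
It also fails if it takes over 51 s, if anything falls off the work surface, if the arm or the gripper's body presses on something with over 40 N, if the wrist force passes 120 N, or if a joint passes its speed limit or range.

## Working session

There is one attempt and no reset: what is moved stays moved. The work goes in short steps, Python scripts to look and compute and a shell command to move; the robot and the scene stay as the last step left them, time stands still between calls to the robot, and variables do not carry over. Pictures are saved under pics/ and viewed, and the job is handed in when it is done.

```bash
ls; mkdir -p pics; python3 - <<'E'
from workcell import bot, grab_frame
import cv2,numpy as np
o=bot.observe();print(o)
for n in ("scene","top"):
    f=grab_frame(n);cv2.imwrite(f"pics/{n}0.png",f["img"][:,:,::-1])
    print(n,{k:v for k,v in f.items() if k!="img"})
E
```

```text
pics
{'clock': 0.0, 'qpos': array([ 1.07783204,  0.52201518, -0.03632291,  1.59999202,  0.02118602,
        1.02106717, -0.11280651]), 'qd': array([ 8.76586441e-04, -9.41420887e-05,  9.85909456e-04,  9.11143867e-04,
        2.15599986e-04, -9.78721874e-04,  2.52651513e-03]), 'joint_efforts': array([-1.87905830e-04, -9.27124929e+01,  1.97944544e+00, -3.69933772e+01,
        1.77636155e-02,  8.20868416e-03, -1.24265425e-04]), 'position': array([ 0.25624377, -0.56965657,  0.19173079]), 'tool_rot': array([-1.50953967,  1.56969902,  2.0547893 ]), 'force': array([ 0.11797515, -0.15220886, -0.09017908]), 'moment': array([-0.00842321,  0.02674409,  0.01010585]), 'grip_width': 0.0851115821908452}
scene {'fovy': 44.32535341508024, 'cx': 317.98171172138063, 'cy': 200.900268445876, 'k1': -0.005970848295132454, 'R': array([[-0.87292077,  0.48761403,  0.01555249],
       [ 0.3634313 ,  0.6712163 , -0.64605446],
       [-0.3254643 , -0.5583021 , -0.76313286]]), 't': array([ 0.45810299, -0.15576734,  1.17085185])}
top {'fovy': 50.92182755645031, 'cx': 316.3889196474125, 'cy': 200.30230615621852, 'k1': 0.011167393372955331, 'R': array([[-0.00771   , -0.99966757, -0.02460309],
       [-0.98403006,  0.01196036, -0.17760007],
       [ 0.17783529,  0.02284088, -0.98379515]]), 't': array([0.04453976, 0.54790814, 0.91189113])}
```

View pics/scene0.png

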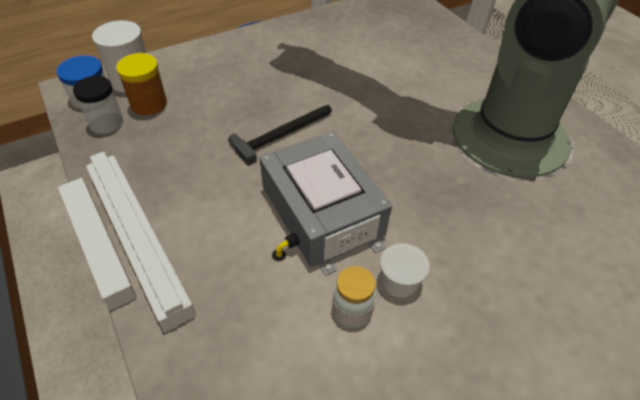

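View pics/top0.png

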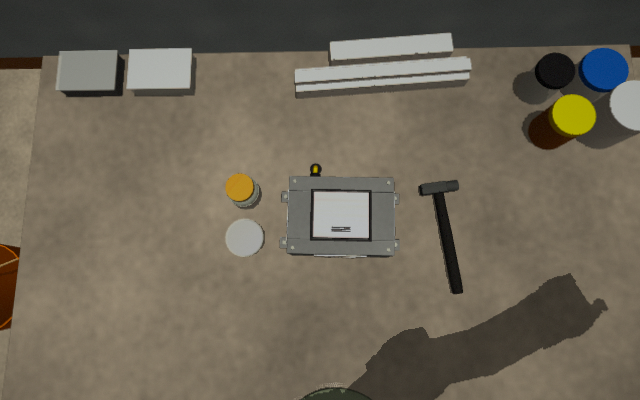

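The top view shows the box near (342,217), with cover corners at about (311,190) to (371,240) and the ribs at (341,229). The jar is at (240,187), the tub at (245,238) and the hammer at (447,235). Next I'll measure the cover.

```bash
cat > h.py <<'E'
import numpy as np,cv2
def ray(f,u,v):
    F=f["img"].shape[0]/2/np.tan(np.radians(f["fovy"])/2)
    a=np.array([(u-f["cx"])/F,(v-f["cy"])/F]);p=a.copy()
    for _ in range(20): p=a/(1+f["k1"]*(p@p))
    d=f["R"].T@np.array([p[0],p[1],1]);c=-f["R"].T@f["t"];return c,d
def onz(f,u,v,z):
    c,d=ray(f,u,v);return c+d*(z-c[2])/d[2]
def proj(f,X):
    F=f["img"].shape[0]/2/np.tan(np.radians(f["fovy"])/2)
    q=f["R"]@np.asarray(X)+f["t"];s=q[:2]/q[2];s=s*(1+f["k1"]*(s@s));return s*F+[f["cx"],f["cy"]]
E
python3 - <<'E'
from workcell import grab_frame
from h import *
import pickle
fs={n:grab_frame(n) for n in("top","scene")}
pickle.dump(fs,open("f0.pkl","wb"))
f=fs["top"];g=cv2.cvtColor(f["img"],cv2.COLOR_RGB2GRAY)
c=f["img"][165:265,270:410,::-1];cv2.imwrite("pics/topc.png",cv2.resize(c,None,fx=5.5,fy=5.5,interpolation=cv2.INTER_NEAREST))
m=(g>170).astype(np.uint8);m[:, :300]=0;m[:,380:]=0;m[:180]=0;m[248:]=0
cs,_=cv2.findContours(m,cv2.RETR_EXTERNAL,cv2.CHAIN_APPROX_NONE)
k=max(cs,key=cv2.contourArea);r=cv2.minAreaRect(k);print(r)
P=np.array([onz(f,u,v,.102) for u,v in cv2.boxPoints(r)]);print(P.round(4))
print("centre",P.mean(0));print([np.linalg.norm(P[i]-P[(i+1)%4]) for i in range(4)])
E
```

```text
((340.5, 214.0), (44.0, 53.0), 90.0)
[[ 0.5572  0.0429  0.102 ]
 [ 0.5558 -0.0718  0.102 ]
 [ 0.4605 -0.069   0.102 ]
 [ 0.4617  0.0436  0.102 ]]
centre [ 0.50879991 -0.01355658  0.102     ]
[np.float64(0.1146961093201013), np.float64(0.09526379257382019), np.float64(0.11255677587273948), np.float64(0.09556380916454153)]
```

View pics/topc.png

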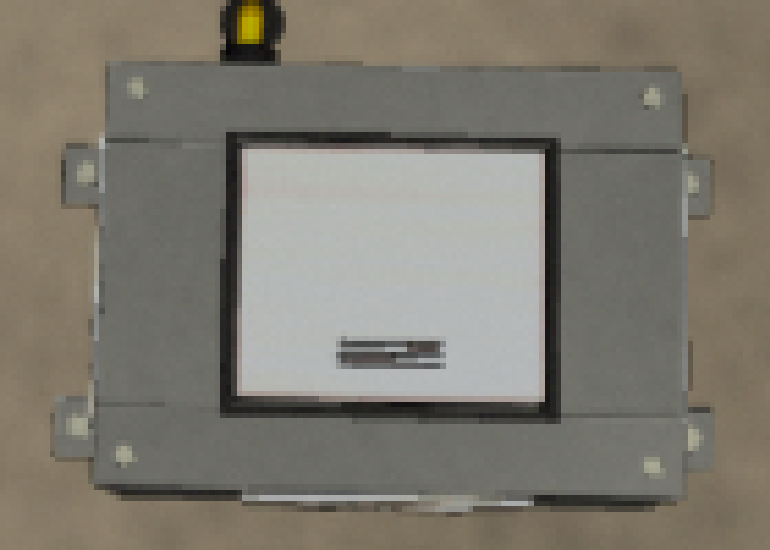

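```bash
python3 - <<'E'
from h import *
import pickle
f=pickle.load(open("f0.pkl","rb"))["top"]
for nm,L,z in(("rim",[(107,62),(681,70),(686,498),(95,486)],.095),("screws",[(137,88),(652,97),(652,467),(124,454)],.096),("cov",[(238,145),(548,150),(545,400),(235,397)],.102),("rib",[(391,353)],.102)):
    P=np.array([onz(f,270+a/5.5-.4,165+b/5.5-.4,z) for a,b in L]);print(nm,P.round(4).tolist(),P.mean(0).round(4))
    if len(P)>1:
        e=P[0]-P[1]+P[3]-P[2];g=P[0]-P[3]+P[1]-P[2]
        print(" yaw",np.arctan2(-e[0],e[1]),np.arctan2(g[1],g[0]),np.linalg.norm(e)/2,np.linalg.norm(g)/2)
s=pickle.load(open("f0.pkl","rb"))["scene"]
for n,X in(("rib",(.477,-.014,.102)),):print(proj(s,X))
cv2.imwrite("pics/sc.png",cv2.resize(s["img"][100:340,210:450,::-1],None,fx=2.5,fy=2.5))
E
```

```text
rim [[0.5956, 0.0979, 0.095], [0.5892, -0.1311, 0.095], [0.4201, -0.1262, 0.095], [0.4267, 0.1019, 0.095]] [ 0.5079 -0.0143  0.095 ]
 yaw -0.028499867150912093 -0.026328853946768246 0.2286463173057456 0.16908051001365204
screws [[0.5845, 0.0858, 0.096], [0.5781, -0.119, 0.096], [0.432, -0.1134, 0.096], [0.4389, 0.0906, 0.096]] [ 0.5084 -0.014   0.096 ]
 yaw -0.03249319414159227 -0.03559374632039232 0.2045401566454799 0.14598099676939336
cov [[0.5595, 0.0454, 0.102], [0.556, -0.0766, 0.102], [0.4577, -0.0725, 0.102], [0.46, 0.0471, 0.102]] [ 0.5083 -0.0141  0.102 ]
 yaw -0.024416562284091576 -0.029782066691161155 0.12082058326780878 0.0989497864227254
rib [[0.4765, -0.0135, 0.102]] [ 0.4765 -0.0135  0.102 ]
[336.92334005 170.93743947]
```

View pics/sc.png

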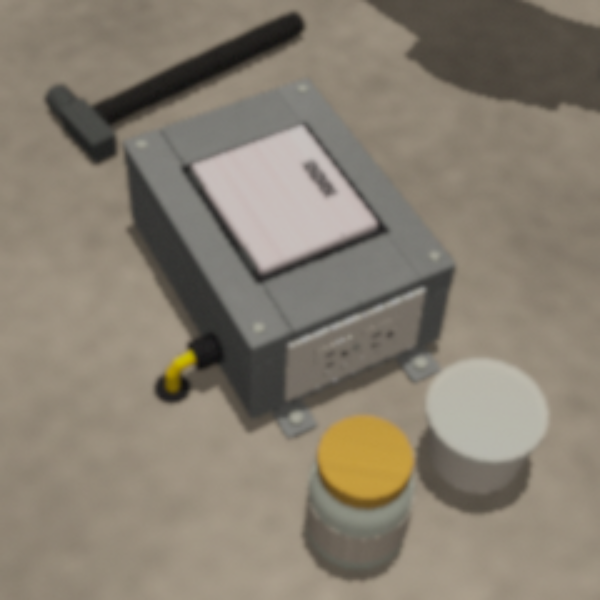

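```bash
cat >> h.py <<'E'
from scipy.spatial.transform import Rotation as Ro
def st():
    from workcell import bot
    o=bot.observe();R=Ro.from_euler("xyz",o["tool_rot"]).as_matrix()
    return o,R
def go(X):
    o,R=st();print("t",round(o["clock"],2),"pos",o["position"].round(4),"F",o["force"].round(1),"tool mm to",X,(R.T@(np.array(X)-o["position"])*1e3).round(1))
E
python3 - <<'E'
from h import *
o,R=st();print(R.round(3));go([.4765,-.0135,.15])
f=__import__("pickle").load(open("f0.pkl","rb"))["top"]
for n,(u,v),z in(("jar",(240,187),.095),("tub",(245,238),.063),("head",(438,187),.03),("hand",(457,290),.02)):print(n,onz(f,u,v,z).round(3))
E
```

```text
[[-0.     0.41  -0.912]
 [ 0.001 -0.912 -0.41 ]
 [-1.    -0.001  0.   ]]
t 0.2 pos [ 0.2563 -0.5698  0.192 ] F [-0.5 -0.5  0.2] tool mm to [0.4765, -0.0135, 0.15] [  42.2 -417.  -429. ]
jar [0.572 0.206 0.095]
tub [0.462 0.199 0.063]
head [ 0.58  -0.244  0.03 ]
hand [ 0.345 -0.275  0.02 ]
```

```bash
python3 -m pendant '[[0,0,0,8.6],[0,0,0,8.6],[0,0,0,8.6]]' -1 40; python3 -c "
from h import *
print(st()[1].round(3));go([.4765,-.0135,.15])"
```

```text
clock: 0.57
position: [0.2563, -0.5699, 0.1921]
tool_rot: [-1.071, 1.57, 2.038]
force: [0.3, -0.5, -0.2]
grip_width: 0.032
[[-0.    -0.033 -0.999]
 [ 0.    -0.999  0.033]
 [-1.    -0.     0.   ]]
t 0.57 pos [ 0.2563 -0.5699  0.1921] F [ 0.3 -0.5 -0.2] tool mm to [0.4765, -0.0135, 0.15] [  42.3 -563.2 -202. ]
```

```bash
python3 -m pendant '[[0,-55,-20,0],[0,-57,-20,0],[0,-57,-20,0],[0,-57,-20,0],[0,-57,-20,0],[0,-56,-20,0],[0,-56,-20,0],[0,-56,-20,0],[0,-56,-20,0],[15,-56,-22,0],[15,0,0,0],[0,0,0,0]]'; python3 - <<'E'
from h import *
from workcell import grab_frame
go([.4765,-.0135,.102])
for n in("top","wrist"):cv2.imwrite(f"pics/{n}1.png",grab_frame(n)["img"][:,:,::-1])
E
```

```text
clock: 2.08
position: [0.473, -0.013, 0.1614]
tool_rot: [0.166, 1.569, -3.003]
force: [-0.5, -0.8, 1.3]
grip_width: -0.0003
t 2.08 pos [ 0.473  -0.013   0.1614] F [-0.5 -0.8  1.3] tool mm to [0.4765, -0.0135, 0.102] [59.4  0.4 -3.6]
```

View pics/wrist1.png

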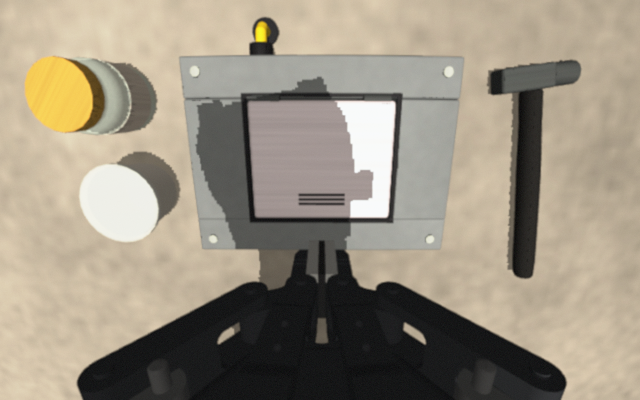

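View pics/top1.png

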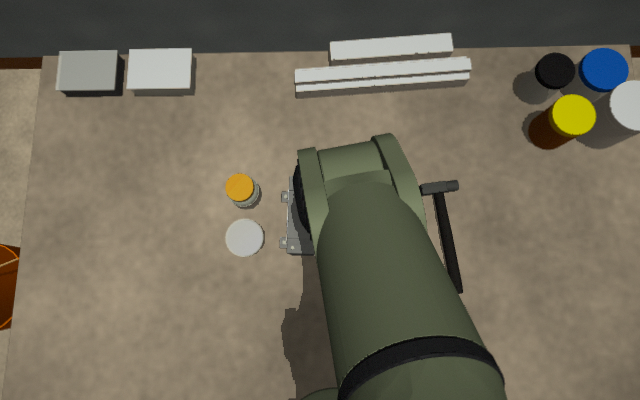

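The wrist view shows the tool square to the box, with the ribs at (321,199) and the tripped breaker still hidden. The tip is 3.5 mm short of the ribs in x. I'll descend and press.

```bash
python3 -m pendant '[[25,0,-3,0],[25,0,0,0],[7,0,0,0],[2,0,0,0],[2,0,0,0],[0,0,0,0]]'; python3 -c "
from h import *
from workcell import grab_frame
f=grab_frame('wrist');print(f['fovy'],'cam',-f['R'].T@f['t'],f['R'][2]);go([.4765,-.0135,.0974])"
```

```text
clock: 2.92
position: [0.4772, -0.0129, 0.1018]
tool_rot: [-3.127, 1.57, -0.013]
force: [-0.7, -0.3, 0.3]
grip_width: 0.0002
69.5286027439885 cam [ 0.55045115 -0.01469973  0.28411158] [-0.28842814  0.00751147 -0.95747208]
t 2.98 pos [ 0.4771 -0.0129  0.1018] F [ 0.6  0.7 -1.2] tool mm to [0.4765, -0.0135, 0.0974] [4.4 0.6 0.6]
```

```bash
for i in 1; do python3 -m pendant '[[2,0,0,0],[2,0,0,0],[1,0,0,0],[0,0,0,0]]'; done
```

```text
clock: 3.48
position: [0.4768, -0.0128, 0.0962]
tool_rot: [-0.213, 1.571, 2.901]
force: [0.4, -0.0, 0.8]
grip_width: -0.0
```

```bash
python3 -m pendant '[[1,0,0,0],[1,0,0,0],[0,0,0,0]]'
```

```text
clock: 3.85
position: [0.4768, -0.0129, 0.0942]
tool_rot: [-0.169, 1.571, 2.945]
force: [-0.7, 0.5, -0.9]
grip_width: -0.0001
```

```bash
python3 -m pendant '[[1,0,0,0],[0,0,0,0]]'; python3 -c "
from h import *
from workcell import grab_frame
f=grab_frame('wrist');cv2.imwrite('pics/w2.png',f['img'][:,:,::-1])
f=grab_frame('scene');cv2.imwrite('pics/s2.png',cv2.resize(f['img'][60:300,200:440,::-1],None,fx=2.5,fy=2.5))
go([.4765,-.0135,.0974])"
```

```text
clock: 4.1
position: [0.4768, -0.0128, 0.0932]
tool_rot: [0.087, 1.571, -3.082]
force: [-0.3, -0.0, 0.3]
grip_width: 0.0002
t 4.2 pos [ 0.4769 -0.0128  0.0933] F [ 0.1 -1.1 -1. ] tool mm to [0.4765, -0.0135, 0.0974] [-4.1  0.7  0.3]
```

View pics/w2.png

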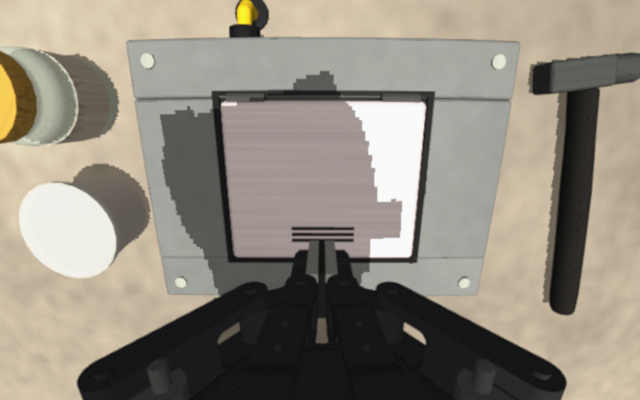

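View pics/s2.png

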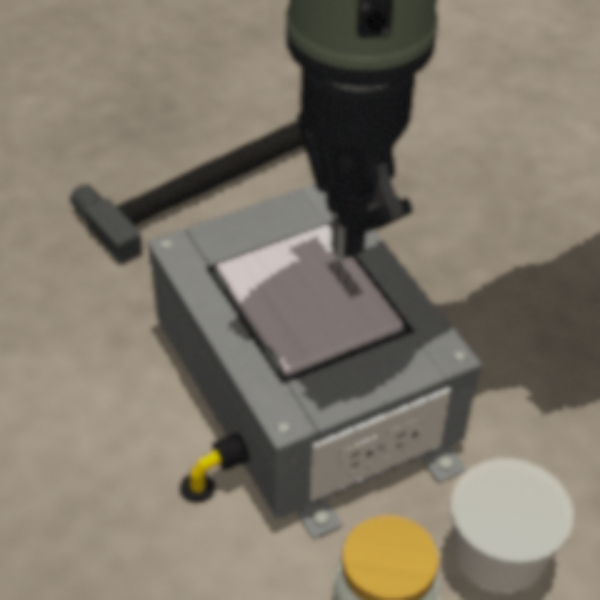

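```bash
python3 - <<'E'
from h import *
from workcell import grab_frame
f=grab_frame('wrist');o,R=st();print(o["position"],o["force"].round(1))
print("TCP px",proj(f,o["position"]))
for z in(.0975,.102):
  print(z,"rib",onz(f,323,235,z).round(4),"front edge",onz(f,323,261,z).round(4),"hinge edge",onz(f,323,98,z).round(4))
c=f["img"][200:300,260:390,::-1];cv2.imwrite("pics/w3.png",cv2.resize(c,None,fx=6,fy=6,interpolation=cv2.INTER_CUBIC))
E
```

```text
[ 0.47686274 -0.01284716  0.09330562] [-0.2  0.8  0.1]
TCP px [321.54738237 227.89918752]
0.0975 rib [ 0.4734 -0.0137  0.0975] front edge [ 0.454  -0.0132  0.0975] hinge edge [ 0.5601 -0.016   0.0975]
0.102 rib [ 0.4754 -0.0137  0.102 ] front edge [ 0.4564 -0.0133  0.102 ] hinge edge [ 0.5598 -0.0159  0.102 ]
```

View pics/w3.png

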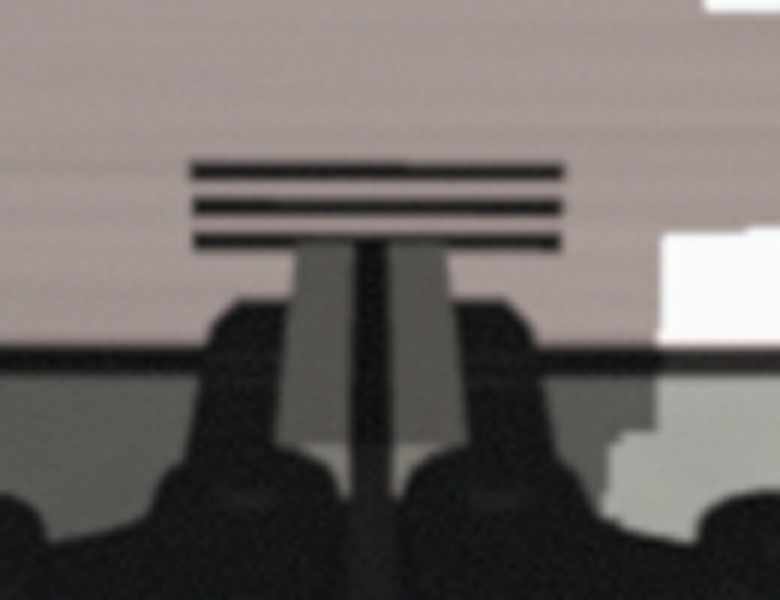

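The shut tips show at about (322,240) in the wrist view, higher than the reported TCP, and there is no force yet. So the tips must still be above the cover. I'll creep down on force.

```bash
python3 -m pendant '[[2,0,0,0],[2,0,0,0],[0,0,0,0]]'; python3 -m pendant '[[2,0,0,0],[0,0,0,0]]'
```

```text
clock: 4.62
position: [0.4767, -0.0128, 0.0891]
tool_rot: [0.031, 1.57, -3.138]
force: [0.2, -0.1, -0.3]
grip_width: 0.0001
clock: 4.88
position: [0.4768, -0.0128, 0.0872]
tool_rot: [-0.034, 1.571, 3.08]
force: [0.4, 0.5, -0.2]
grip_width: -0.0003
```

```bash
python3 - <<'E'
from h import *
from workcell import grab_frame
f=grab_frame('scene');o,R=st()
p=o["position"];print("TCP px",proj(f,p),"at .11",proj(f,[p[0],p[1],.11]))
c=f["img"][120:200,300:400,::-1];cv2.imwrite("pics/s3.png",cv2.resize(c,None,fx=7,fy=7,interpolation=cv2.INTER_CUBIC))
w=grab_frame('wrist');cv2.imwrite("pics/w4.png",w["img"][:,:,::-1]);print(proj(w,p))
E
```

```text
TCP px [336.97898962 176.54194782] at .11 [337.51535719 168.40141944]
[321.49635909 227.91988311]
```

View pics/s3.png

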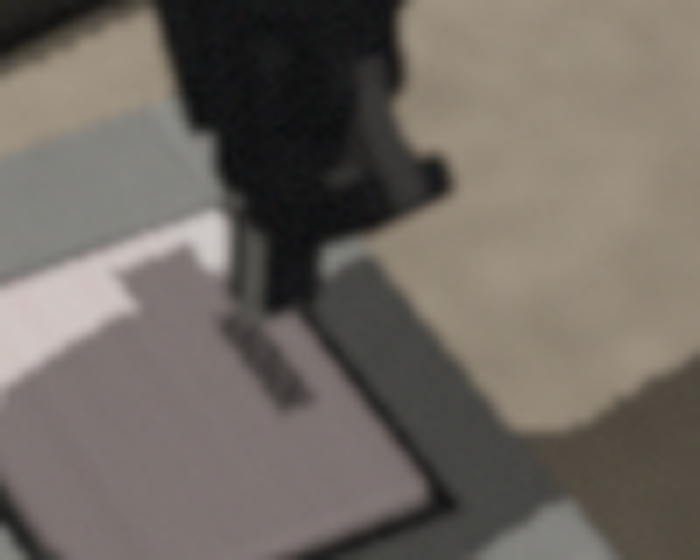

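View pics/w4.png

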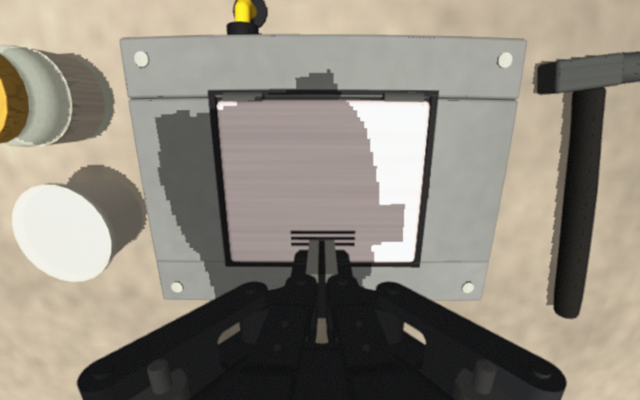

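```bash
python3 - <<'E'
from h import *
from workcell import grab_frame
s=grab_frame('scene');w=grab_frame('wrist')
for a,b in(((337,165),(322,240)),((340.5,164),(322,240))):
    c1,d1=ray(s,*a);c2,d2=ray(w,*b)
    t=np.linalg.lstsq(np.c_[d1,-d2],c2-c1,rcond=None)[0]
    print((c1+d1*t[0]).round(4),(c2+d2*t[1]).round(4))
# check calib: box rim front-left screw etc in wrist
for u,v in((141,60),(505,60),(468,287),(177,287)):print(onz(w,u,v,.096).round(4))
E
```

```text
[ 0.4785 -0.0128  0.12  ] [ 0.482  -0.0132  0.1185]
[ 0.4712 -0.0121  0.1199] [ 0.4807 -0.0132  0.1156]
[0.5842 0.086  0.096 ]
[ 0.5786 -0.1191  0.096 ]
[ 0.4325 -0.1148  0.096 ]
[0.4383 0.0899 0.096 ]
```

Triangulating from scene (337,165) and wrist (322,240) puts the real fingertip at z≈0.119, about 30 mm above the reported TCP. The box screws do agree across the cameras, so I trust the images. I'll keep descending on force.

```bash
python3 -m pendant '[[4,0,0,0],[4,0,0,0],[2,0,0,0],[0,0,0,0]]';  python3 -m pendant '[[1,0,0,0],[1,0,0,0],[0,0,0,0]]'; python3 -m pendant '[[1,0,0,0],[1,0,0,0],[0,0,0,0]]'
```

```text
clock: 5.58
position: [0.4767, -0.0128, 0.0771]
tool_rot: [0.013, 1.57, 3.128]
force: [0.4, 0.3, -0.2]
grip_width: 0.0002
clock: 5.95
position: [0.4768, -0.0128, 0.0753]
tool_rot: [-0.33, 1.571, 2.784]
force: [-0.6, 0.1, 0.3]
grip_width: 0.0001
clock: 6.32
position: [0.4768, -0.0128, 0.0732]
tool_rot: [0.07, 1.571, -3.099]
force: [0.3, -0.0, 0.2]
grip_width: -0.0001
```

```bash
python3 -m pendant '[[1,0,0,0],[1,0,0,0],[0,0,0,0]]';  python3 -m pendant '[[1,0,0,0],[1,0,0,0],[0,0,0,0]]'; python3 - <<'E'
from h import *
from workcell import grab_frame
f=grab_frame('scene');c=f["img"][120:200,300:400,::-1];cv2.imwrite("pics/s4.png",cv2.resize(c,None,fx=7,fy=7,interpolation=cv2.INTER_CUBIC))
E
```

```text
clock: 6.7
position: [0.4768, -0.0128, 0.0712]
tool_rot: [-0.19, 1.571, 2.924]
force: [-0.1, 1.4, -0.6]
grip_width: 0.0001
clock: 7.08
position: [0.4768, -0.0128, 0.0692]
tool_rot: [0.011, 1.571, 3.125]
force: [0.5, 0.3, -0.1]
grip_width: 0.0001
```

View pics/s4.png

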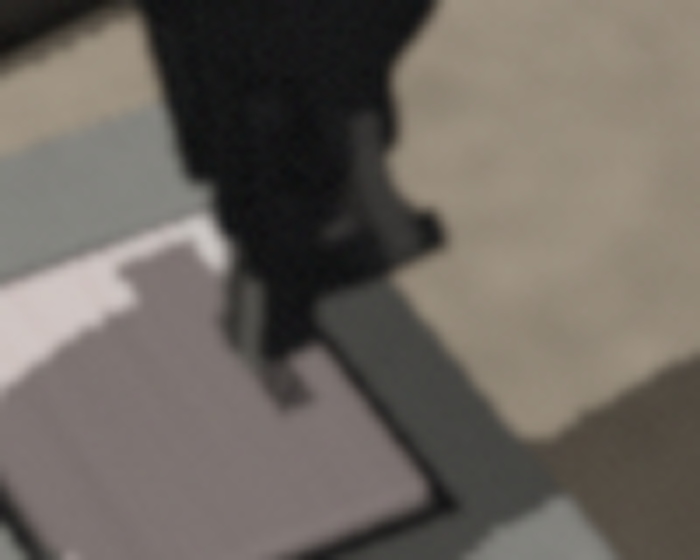

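The tip now sits just above the ribs at about scene (338,170), so contact should be close.

```bash
for r in 1; do python3 -m pendant '[[1,0,0,0],[1,0,0,0],[0,0,0,0]]';  python3 -m pendant '[[1,0,0,0],[1,0,0,0],[0,0,0,0]]'; done
```

```text
clock: 7.5
position: [0.4768, -0.0128, 0.0672]
tool_rot: [-0.183, 1.571, 2.931]
force: [-0.4, -0.0, -0.4]
grip_width: 0.0001
clock: 7.88
position: [0.4768, -0.0128, 0.0652]
tool_rot: [0.11, 1.571, -3.059]
force: [0.5, 0.4, 0.6]
grip_width: -0.0001
```

```bash
python3 -m pendant '[[1,0,0,0],[1,0,0,0],[0,0,0,0]]'; python3 - <<'E'
from h import *
from workcell import grab_frame
f=grab_frame('wrist');print(onz(f,323,240,.1))
c=f["img"][200:300,260:390,::-1];cv2.imwrite("pics/w5.png",cv2.resize(c,None,fx=6,fy=6,interpolation=cv2.INTER_CUBIC))
E
```

```text
clock: 8.25
position: [0.4768, -0.0129, 0.0633]
tool_rot: [-0.007, 1.571, 3.107]
force: [-0.7, -0.0, 3.2]
grip_width: 0.0003
[ 0.48449302 -0.01380792  0.1       ]
```

View pics/w5.png

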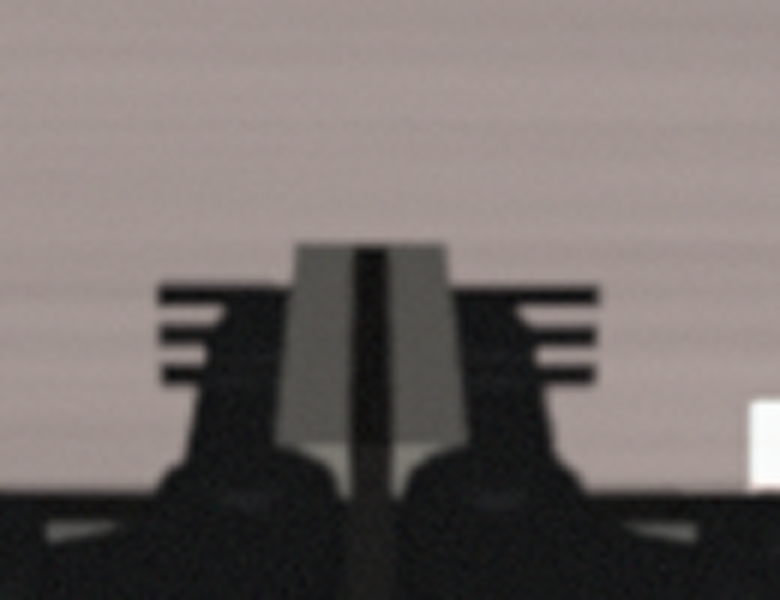

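Contact: Fz is 3.2 N with the tips on the ribs, so the true tip is about 38 mm above the reported TCP. Next I'll press to the stop.

```bash
python3 -m pendant '[[1,0,0,0],[1,0,0,0],[1,0,0,0],[0,0,0,0]]';python3 -m pendant '[[1,0,0,0],[0,0,0,0]]'; python3 -m pendant '[[1,0,0,0],[0,0,0,0]]'
```

```text
clock: 8.8
position: [0.4767, -0.0128, 0.0602]
tool_rot: [-0.048, 1.571, 3.066]
force: [-1.8, -0.4, 3.1]
grip_width: -0.0001
clock: 9.05
position: [0.4767, -0.0128, 0.0592]
tool_rot: [0.008, 1.571, 3.122]
force: [-1.2, -0.1, 3.0]
grip_width: -0.0001
clock: 9.3
position: [0.4768, -0.0129, 0.0585]
tool_rot: [1.546, 1.571, -1.623]
force: [-4.5, -0.9, 11.9]
grip_width: 0.0001
```

Stop reached at 11.9 N. I'll back off up and toward the robot, then wait for the cover to spring open.

```bash
python3 -m pendant '[[-20,0,10,0],[-30,0,30,0],[-20,0,30,0],[0,0,0,0],[0,0,0,0],[0,0,0,0],[0,0,0,0],[0,0,0,0],[0,0,0,0],[0,0,0,0],[0,0,0,0],[0,0,0,0]]'; python3 - <<'E'
from h import *
from workcell import grab_frame
go([.4,-.0135,.14])
for n in("wrist","scene"):
    f=grab_frame(n);cv2.imwrite(f"pics/{n}6.png",f["img"][:,:,::-1])
E
```

```text
clock: 10.8
position: [0.4069, -0.0109, 0.1283]
tool_rot: [-2.908, 1.571, 0.206]
force: [-0.3, -0.0, 0.1]
grip_width: 0.0004
t 10.8 pos [ 0.4069 -0.0109  0.1283] F [-0.3 -0.   0.1] tool mm to [0.4, -0.0135, 0.14] [-11.7   2.8   6.8]
```

View pics/wrist6.png

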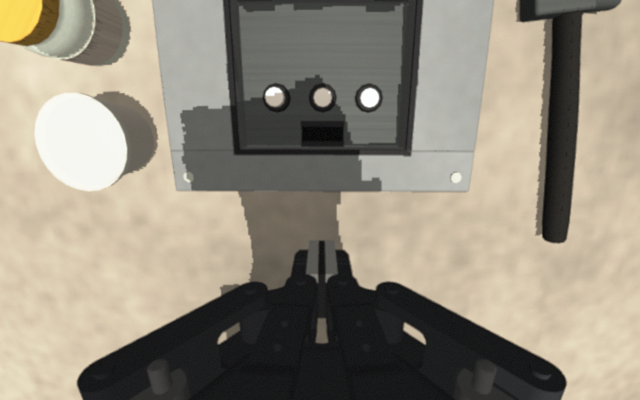

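View pics/scene6.png

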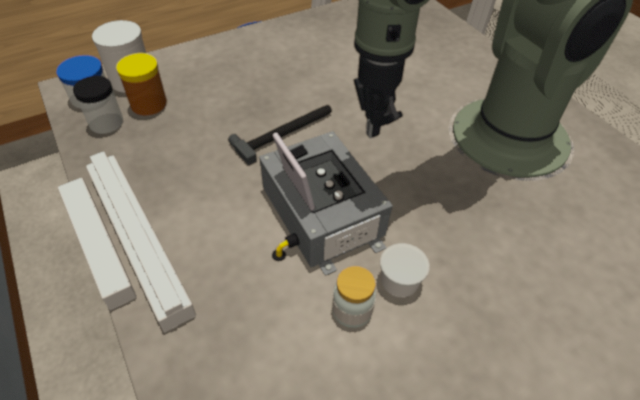

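The cover is open, and the three buttons are at wrist (276,98), (322,97) and (369,97) and scene (321,172), (329,184) and (338,195). I'll zoom in to find the tripped one.

```bash
python3 - <<'E'
from h import *
from workcell import grab_frame
w=grab_frame("wrist");s=grab_frame("scene")
a=cv2.resize(w["img"][70:125,250:395,::-1],None,fx=5,fy=5,interpolation=cv2.INTER_CUBIC)
b=cv2.resize(s["img"][155:210,295:365,::-1],None,fx=5,fy=5,interpolation=cv2.INTER_CUBIC)
c=np.zeros((560,730,3),np.uint8);c[:275,:725]=a;c[280:555,:350]=b;cv2.imwrite("pics/b7.png",c)
Rb=Ro.from_euler("z",-.03).as_matrix();o=np.array([.5082,-.0141,0])
for y in(-.036,0,.036):
  for z in(.078,.084):
    X=o+Rb@[-.015,y,z];print(y,z,X.round(4),"w",proj(w,X).round(1),"s",proj(s,X).round(1))
for nm,f,box in(("w",w,(250,75,395,120)),("s",s,(310,162,348,203))):
  g=f["img"].astype(int).min(2);m=np.zeros(g.shape,np.uint8);x0,y0,x1,y1=box
  m[y0:y1,x0:x1]=(g[y0:y1,x0:x1]>125)
  n,l,stt,ce=cv2.connectedComponentsWithStats(m)
  for i in range(1,n):
    if stt[i,4]>12:print(nm,stt[i],ce[i].round(1))
E
```

```text
-0.036 0.078 [ 0.4921 -0.0496  0.078 ] w [369.   98.1] s [320.8 170.5]
-0.036 0.084 [ 0.4921 -0.0496  0.084 ] w [370.2  97.7] s [320.8 168.4]
0 0.078 [ 0.4932 -0.0137  0.078 ] w [321.9  97.9] s [329.3 182.4]
0 0.084 [ 0.4932 -0.0137  0.084 ] w [322.   97.4] s [329.4 180.3]
0.036 0.078 [0.4943 0.0223 0.078 ] w [274.9  97.9] s [338.3 194.9]
0.036 0.084 [0.4943 0.0223 0.084 ] w [273.7  97.4] s [338.4 192.8]
w [265  87  19  19 281] [273.9  95.9]
w [314  88  18  19 253] [322.3  96.8]
w [360  88  20  20 304] [369.4  97.3]
s [317 168   8   6  36] [320.7 170.8]
s [335 192   5   5  20] [337.1 194. ]
```

View pics/b7.png

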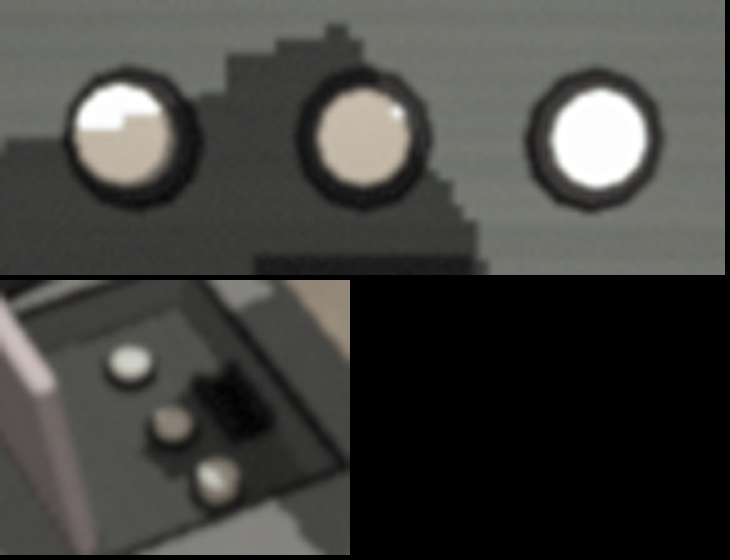

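The +y button (wrist (274,96)) is off-centre in its collar and its side shows in the scene view. It matches the projection for z=0.084, so it's the tripped one, at world (0.494, 0.022). I'll check the gripper's shape for clearance.

```bash
python3 - <<'E'
from h import *
from workcell import grab_frame
s=grab_frame("scene");w=grab_frame("wrist");o,_=st();p=o["position"]
c=cv2.resize(s["img"][60:150,330:430,::-1],None,fx=6.5,fy=6.5,interpolation=cv2.INTER_CUBIC)
T=p+[0,0,.0386]
for dz in(0,.02,.04,.06,.08):
  for dy in(-.04,0,.04):
    q=(proj(s,T+[0,dy,dz])-[330,60])*6.5;cv2.circle(c,(int(q[0]),int(q[1])),3,((0,255,0) if dy==0 else (0,0,255) if dy>0 else (255,0,0)),-1)
cv2.imwrite("pics/g8.png",c)
print("w tip",proj(w,T),onz(w,273.9,96.5,.084))
print("cover top edge z?")
go([.4943,.0222,.13])
c=cv2.resize(s["img"][120:220,250:350,::-1],None,fx=6,fy=6,interpolation=cv2.INTER_CUBIC);cv2.imwrite("pics/c8.png",c)
E
```

```text
w tip [321.58402744 254.18738389] [0.4949109  0.02211262 0.084     ]
cover top edge z?
t 11.1 pos [ 0.4069 -0.0109  0.1283] F [ 0.4 -1.3 -0.6] tool mm to [0.4943, 0.0222, 0.13] [ -1.7 -35.5 -86.5]
```

View pics/g8.png

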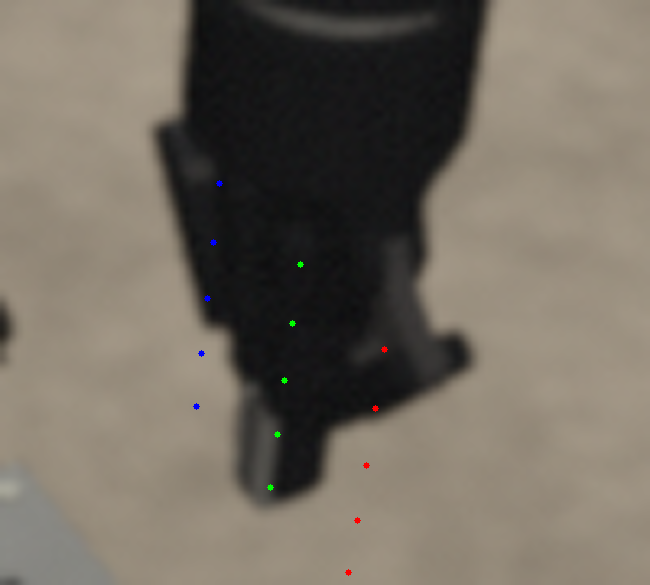

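The true tip (green dots) fits, and the linkages only start about 40 mm above it, so there is clearance. I'll move over the button and down.

```bash
python3 -m pendant '[[0,-18,-44,0],[0,-17,-43,0],[20,0,0,0],[20,0,0,0],[0,0,0,0]]'; python3 - <<'E'
from h import *
from workcell import grab_frame
go([.4945,.0222,.0454])
s=grab_frame("wrist");cv2.imwrite("pics/w9.png",s["img"][:,:,::-1])
E
```

```text
clock: 11.72
position: [0.4939, 0.0216, 0.0873]
tool_rot: [0.126, 1.568, -3.043]
force: [-0.1, -0.1, -0.1]
grip_width: -0.0
t 11.72 pos [0.4939 0.0216 0.0873] F [-0.1 -0.1 -0.1] tool mm to [0.4945, 0.0222, 0.0454] [41.9 -0.6 -0.7]
```

View pics/w9.png

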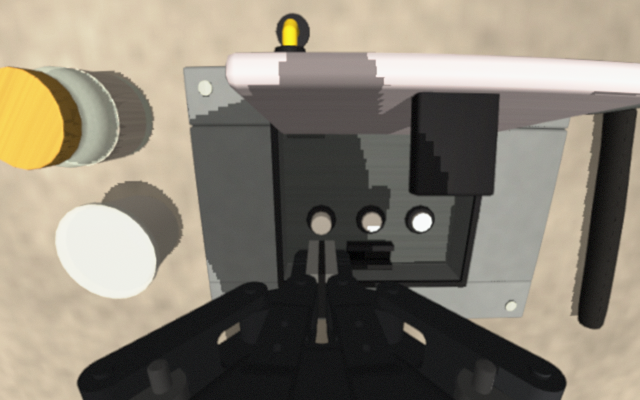

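```bash
python3 - <<'E'
from h import *
from workcell import grab_frame
s=grab_frame("scene");c=cv2.resize(s["img"][80:220,240:380,::-1],None,fx=4.2,fy=4.2,interpolation=cv2.INTER_CUBIC);cv2.imwrite("pics/c9.png",c)
w=grab_frame("wrist")
# block near corners in both views, guess
for x in(.52,.53,.54,.55):print(x,[proj(w,[x,-.014,z]).round(0).tolist() for z in(.13,.15,.17,.19)])
E
```

```text
0.52 [[389.0, 211.0], [399.0, 225.0], [413.0, 244.0], [431.0, 271.0]]
0.53 [[390.0, 192.0], [400.0, 204.0], [414.0, 220.0], [434.0, 242.0]]
0.54 [[391.0, 173.0], [402.0, 182.0], [416.0, 194.0], [437.0, 211.0]]
0.55 [[392.0, 153.0], [403.0, 159.0], [418.0, 167.0], [440.0, 179.0]]
```

View pics/c9.png

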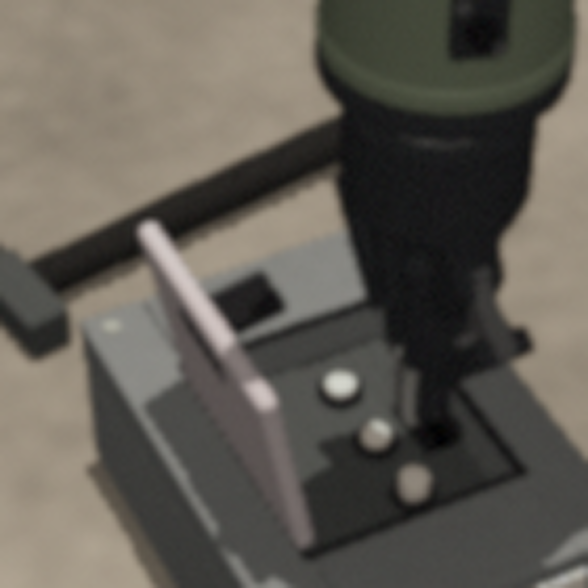

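View pics/c8.png

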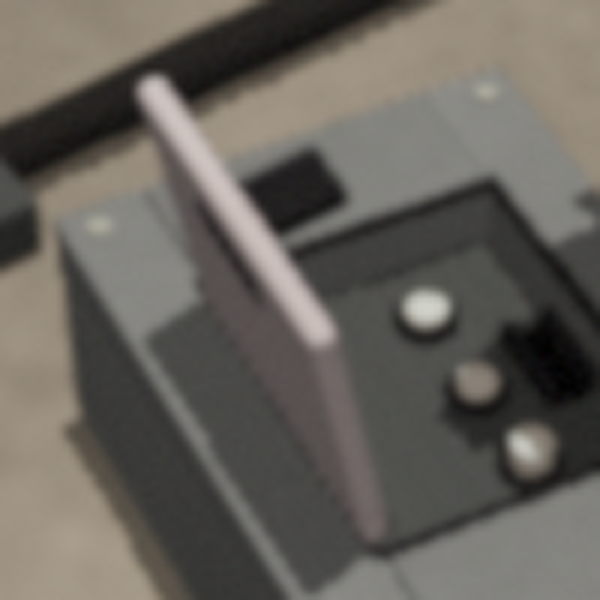

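The cover carries a dark latch block on its inside, wrist (412-497, 93-195), reaching to about x≈0.54. I'll press with the tip 7 mm nearer the robot so the gripper body stays clear of it. The 22 mm pad still covers the button centre.

```bash
python3 -m pendant '[[10,-1,7,0],[15,0,0,0],[10,0,0,0],[3,0,0,0],[0,0,0,0]]'; python3 -m pendant '[[2,0,0,0],[2,0,0,0],[0,0,0,0]]';python3 -m pendant '[[2,0,0,0],[0,0,0,0]]'
```

```text
clock: 12.5
position: [0.4878, 0.0229, 0.0501]
tool_rot: [0.097, 1.57, -3.072]
force: [0.2, 0.4, 0.6]
grip_width: 0.0002
clock: 12.88
position: [0.4878, 0.0229, 0.0463]
tool_rot: [-1.667, 1.571, 1.447]
force: [0.3, 0.3, 1.1]
grip_width: 0.0002
clock: 13.12
position: [0.4879, 0.0229, 0.0442]
tool_rot: [-2.386, 1.571, 0.728]
force: [0.3, 0.8, 0.3]
grip_width: 0.0001
```

```bash
python3 -m pendant '[[1,0,0,0],[1,0,0,0],[0,0,0,0]]'; python3 -m pendant '[[1,0,0,0],[1,0,0,0],[0,0,0,0]]';python3 -m pendant '[[1,0,0,0],[0,0,0,0]]';python3 -m pendant '[[1,0,0,0],[0,0,0,0]]'
```

```text
clock: 13.5
position: [0.4879, 0.0229, 0.0422]
tool_rot: [-2.463, 1.571, 0.651]
force: [0.6, 0.3, -0.1]
grip_width: 0.0001
clock: 13.88
position: [0.4879, 0.0229, 0.0402]
tool_rot: [-1.541, 1.571, 1.574]
force: [1.2, 0.6, 0.8]
grip_width: -0.0001
clock: 14.12
position: [0.4878, 0.0229, 0.0392]
tool_rot: [-1.321, 1.571, 1.793]
force: [0.4, -0.7, 0.1]
grip_width: 0.0001
clock: 14.38
position: [0.4879, 0.0229, 0.0386]
tool_rot: [3.058, 1.571, -0.111]
force: [-2.9, 0.2, 12.9]
grip_width: 0.0001
```

A hard stop at 12.9 N at tip z≈0.077, which is the expected fully-in height. I'll back off and check.

```bash
python3 -m pendant '[[-40,0,0,0],[-40,0,20,0],[-10,35,50,0],[0,0,15,0],[0,0,0,0]]'; python3 - <<'E'
from h import *
from workcell import grab_frame
w=grab_frame("wrist");s=grab_frame("scene");go([.6,-.014,.17])
a=cv2.resize(w["img"][60:130,240:400,::-1],None,fx=4.5,fy=4.5,interpolation=cv2.INTER_CUBIC)
b=cv2.resize(s["img"][155:210,295:365,::-1],None,fx=5,fy=5,interpolation=cv2.INTER_CUBIC)
c=np.zeros((600,725,3),np.uint8);c[:315,:720]=a;c[320:595,:350]=b;cv2.imwrite("pics/b10.png",c)
Rb=Ro.from_euler("z",-.03).as_matrix();o=np.array([.5082,-.0141,0])
for y in(-.036,0,.036):
    X=o+Rb@[-.015,y,.078];print(X.round(4),"w",proj(w,X).round(1),"s",proj(s,X).round(1))
g=w["img"].astype(int).min(2);m=np.zeros(g.shape,np.uint8);m[60:130,240:400]=g[60:130,240:400]>125
n,l,stt,ce=cv2.connectedComponentsWithStats(m)
for i in range(1,n):
    if stt[i,4]>12:print(stt[i],ce[i].round(1))
E
```

```text
clock: 15.0
position: [0.4016, -0.0098, 0.1285]
tool_rot: [3.058, 1.57, -0.111]
force: [1.0, 0.3, 1.4]
grip_width: -0.0
t 15.1 pos [ 0.4028 -0.0093  0.1282] F [ 0.1  0.7 -0.5] tool mm to [0.6, -0.014, 0.17] [ -41.7   -0.6 -197.3]
[ 0.4921 -0.0496  0.078 ] w [370.4  90.8] s [320.8 170.5]
[ 0.4932 -0.0137  0.078 ] w [323.2  90.6] s [329.3 182.4]
[0.4943 0.0223 0.078 ] w [275.9  90.6] s [338.3 194.9]
[267  80  19  19 283] [275.9  89. ]
[315  80  19  19 271] [324.   89.3]
[361  80  20  21 309] [370.8  89.9]
```

View pics/b10.png

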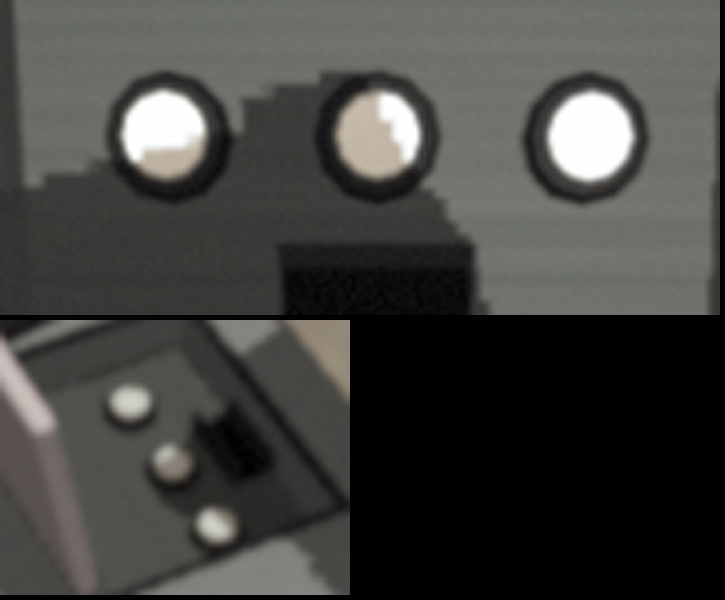

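The button at wrist (276,89) and scene (338,195) now matches the z=0.078 projection, so it's level with the others. Next I'll go up and over to behind the cover.

```bash
python3 -m pendant '[[-40,0,0,0],[-40,0,0,0],[0,0,-50,0],[0,0,-50,0],[0,0,-50,0],[0,0,-60,0],[0,0,0,0],[0,0,0,0]]'; python3 - <<'E'
from h import *
from workcell import grab_frame
go([.613,-.016,.165-.0386]);print(st()[1].round(3))
s=grab_frame("scene");c=cv2.resize(s["img"][60:220,240:400,::-1],None,fx=3.7,fy=3.7,interpolation=cv2.INTER_CUBIC);cv2.imwrite("pics/c11.png",c)
E
```

```text
clock: 16.1
position: [0.6117, -0.015, 0.2072]
tool_rot: [-0.086, 1.569, 3.028]
force: [-1.2, -0.3, -0.4]
grip_width: -0.0
t 16.1 pos [ 0.6117 -0.015   0.2072] F [-1.2 -0.3 -0.4] tool mm to [0.613, -0.016, 0.1264] [80.8  0.9 -1.4]
[[-0.002 -0.027 -1.   ]
 [ 0.    -1.     0.027]
 [-1.    -0.     0.002]]
```

View pics/c11.png

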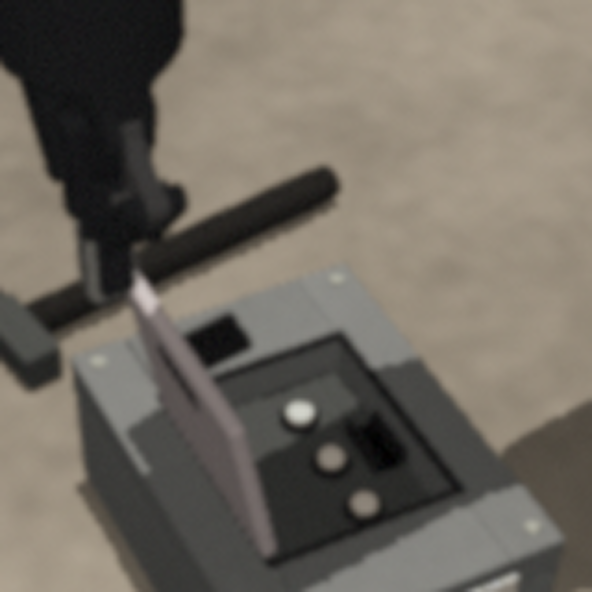

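The tip is behind the cover and above it, with the cover's top edge running from crop (140,280) to (235,430). I'll lower it and pull toward the robot.

```bash
python3 -m pendant '[[25,1,-4,0],[25,0,0,0],[20,0,0,0],[10,0,0,0],[0,0,0,0]]'; python3 -m pendant '[[0,0,8,0],[0,0,8,0],[0,0,5,0],[0,0,5,0],[0,0,0,0]]';  python3 - <<'E'
from h import *
from workcell import grab_frame
go([.588,-.016,.169-.0386])
s=grab_frame("scene");c=cv2.resize(s["img"][60:220,240:400,::-1],None,fx=3.7,fy=3.7,interpolation=cv2.INTER_CUBIC);cv2.imwrite("pics/c12.png",c)
E
```

```text
clock: 16.77
position: [0.6154, -0.0166, 0.1284]
tool_rot: [0.036, 1.57, -3.133]
force: [-0.8, 0.6, 0.2]
grip_width: -0.0002
clock: 17.4
position: [0.5896, -0.0159, 0.1285]
tool_rot: [-3.103, 1.571, 0.011]
force: [0.1, -0.0, -0.3]
grip_width: -0.0001
t 17.4 pos [ 0.5896 -0.0159  0.1285] F [ 0.1 -0.  -0.3] tool mm to [0.588, -0.016, 0.13040000000000002] [-1.9  0.1  1.6]
```

View pics/c12.png

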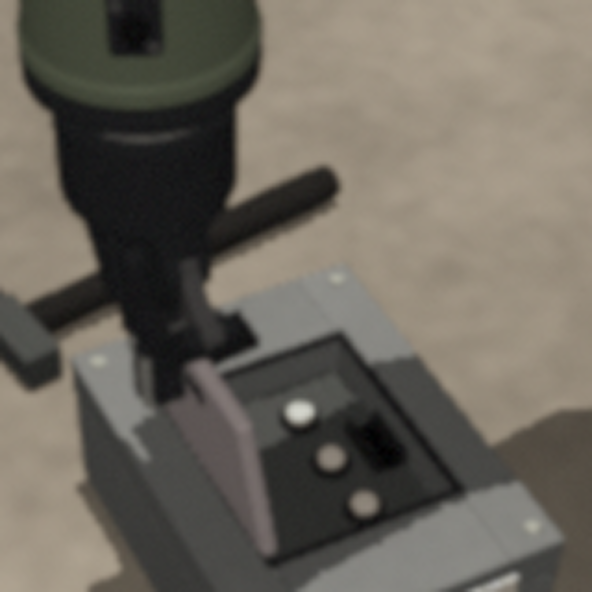

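```bash
python3 -m pendant '[[0,0,6,0],[0,0,6,0],[0,0,6,0],[0,0,6,0],[0,0,6,0],[0,0,0,0]]'; python3 -m pendant '[[0,0,6,0],[0,0,6,0],[1,0,2,0]]';  python3 - <<'E'
from h import *
from workcell import grab_frame
go([.521,-.015,.154-.0386])
s=grab_frame("scene");c=cv2.resize(s["img"][60:220,240:400,::-1],None,fx=3.7,fy=3.7,interpolation=cv2.INTER_CUBIC);cv2.imwrite("pics/c13.png",c)
E
```

```text
clock: 18.2
position: [0.5591, -0.0152, 0.1282]
tool_rot: [0.169, 1.57, -3.001]
force: [5.0, -0.8, -0.1]
grip_width: 0.0
clock: 18.58
position: [0.5454, -0.0147, 0.1274]
tool_rot: [0.017, 1.571, 3.131]
force: [2.6, -0.2, 1.4]
grip_width: -0.0002
t 18.57 pos [ 0.5454 -0.0147  0.1274] F [ 2.6 -0.2  1.4] tool mm to [0.521, -0.015, 0.1154] [12.   0.9 24.4]
```

View pics/c13.png

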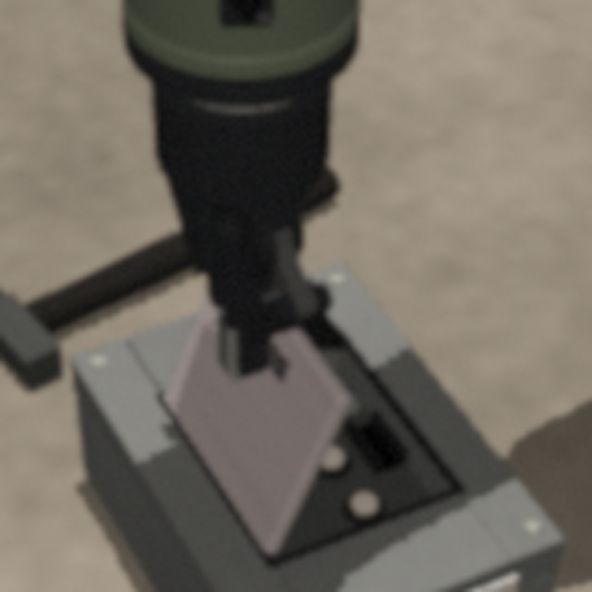

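The cover is moving, at about 1.2 rad, with 3 to 5 N on the tip. I'll follow the arc down.

```bash
python3 -m pendant '[[1,0,7,0],[2,0,7,0],[2,0,7,0],[3,0,7,0],[5,0,6,0],[6,0,6,0],[6,0,6,0],[6,0,6,0]]';  python3 - <<'E'
from h import *
from workcell import grab_frame
go([.482,-.014,.0722])
s=grab_frame("scene");c=cv2.resize(s["img"][60:220,240:400,::-1],None,fx=3.7,fy=3.7,interpolation=cv2.INTER_CUBIC);cv2.imwrite("pics/c14.png",c)
E
```

```text
clock: 19.62
position: [0.4935, -0.0133, 0.0959]
tool_rot: [-0.906, 1.571, 2.208]
force: [3.4, -0.4, 1.7]
grip_width: 0.0001
t 19.62 pos [ 0.4935 -0.0133  0.0959] F [ 3.4 -0.4  1.7] tool mm to [0.482, -0.014, 0.0722] [23.7  1.  11.5]
```

View pics/c14.png

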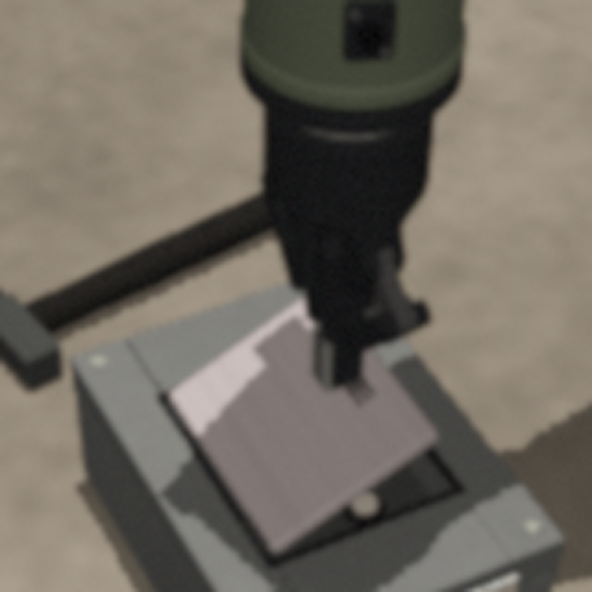

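```bash
python3 -m pendant '[[6,0,4,0],[6,0,3,0],[6,0,3,0],[6,0,2,0],[4,0,2,0],[3,0,1,0],[0,0,0,0]]'; python3 -m pendant '[[2,0,0,0],[2,0,0,0],[0,0,0,0]]'
```

```text
clock: 20.55
position: [0.4785, -0.0129, 0.0651]
tool_rot: [0.078, 1.57, -3.091]
force: [0.5, 0.1, 2.9]
grip_width: -0.0002
clock: 20.92
position: [0.4783, -0.0129, 0.0611]
tool_rot: [0.103, 1.57, -3.066]
force: [-3.2, 0.7, 5.1]
grip_width: -0.0001
```

```bash
python3 -m pendant '[[1,0,0,0],[1,0,0,0],[0,0,0,0]]'; python3 -m pendant '[[0.7,0,0,0],[0,0,0,0]]'
```

```text
clock: 21.3
position: [0.4787, -0.0129, 0.0592]
tool_rot: [0.15, 1.57, -3.019]
force: [-2.9, -0.2, 4.3]
grip_width: -0.0003
clock: 21.55
position: [0.4787, -0.013, 0.0587]
tool_rot: [0.602, 1.571, -2.567]
force: [-5.7, 0.9, 9.1]
grip_width: -0.0003
```

```bash
python3 -m pendant '[[0.4,0,0,0],[0,0,0,0]]'; python3 -m pendant '[[-5,0,0,0],[-5,0,0,0],[-30,0,0,0],[-40,0,30,0],[-20,0,40,0],[0,0,0,0],[0,0,0,0],[0,0,0,0],[0,0,0,0]]'; python3 - <<'E'
from h import *
from workcell import grab_frame
for n in("wrist","scene"):
    f=grab_frame(n);cv2.imwrite(f"pics/{n}15.png",f["img"][:,:,::-1])
E
```

```text
clock: 21.8
position: [0.4788, -0.0129, 0.0586]
tool_rot: [1.221, 1.571, -1.948]
force: [-7.3, 0.7, 16.2]
grip_width: -0.0001
clock: 22.92
position: [0.409, -0.0109, 0.1577]
tool_rot: [-0.127, 1.57, 2.986]
force: [-0.0, 0.3, 0.1]
grip_width: -0.0
```

View pics/wrist15.png

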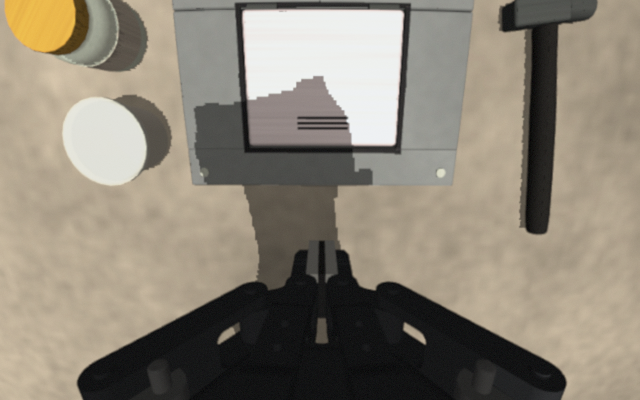

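View pics/scene15.png

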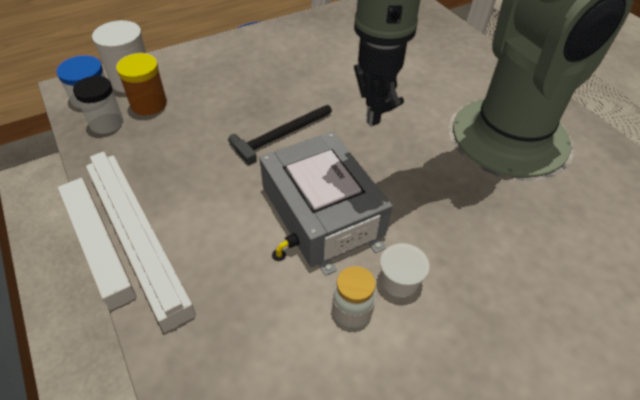

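The cover is shut at scene (323,178), with the ribs level at wrist (322,122). The jar, tub and hammer haven't moved. I'll wait a second to confirm it stays shut and compare against the first picture.

```bash
python3 -m pendant '[[0,0,0,0],[0,0,0,0],[0,0,0,0],[0,0,0,0],[0,0,0,0],[0,0,0,0],[0,0,0,0],[0,0,0,0]]'; python3 - <<'E'
from h import *
from workcell import grab_frame,job_done
import pickle
s=grab_frame("scene");a=pickle.load(open("f0.pkl","rb"))["scene"]
for n,(x0,y0,x1,y1) in dict(cover=(280,140,370,220),jar=(325,262,385,332),tub=(372,238,432,302),hammer=(224,100,335,165)).items():
    d=np.abs(s["img"][y0:y1,x0:x1].astype(int)-a["img"][y0:y1,x0:x1]).max(2)
    A,B=[cv2.cvtColor(k["img"],cv2.COLOR_RGB2GRAY)[y0:y1,x0:x1].astype(np.float32) for k in(a,s)]
    print(n,"frac changed",(d>40).mean().round(4),"shift px",np.round(cv2.phaseCorrelate(A,B)[0],2))
E
```

```text
clock: 24.02
position: [0.4089, -0.011, 0.1582]
tool_rot: [0.76, 1.571, -2.409]
force: [-0.7, -0.6, 1.0]
grip_width: -0.0001
cover frac changed 0.1918 shift px [0.1  0.11]
jar frac changed 0.0 shift px [ 0.04 -0.01]
tub frac changed 0.0 shift px [0.02 0.01]
hammer frac changed 0.0 shift px [-0.01 -0.01]
```

Nothing has shifted; the change over the cover is only the arm's shadow. I'm handing it in.

```bash
python3 -c "
from workcell import job_done
print(job_done())"
```

```text
the job is handed in; nothing more can be done
None
```

The cover is shut and appears latched, the tripped breaker is pushed in, and the job was handed in at about 24 s of the 51 s allowed. No verdict is reported.

- **Opening:** I pressed the cover on its ribs to the stop (about 12 N) and backed off, and it sprang fully open.
- **Breaker:** The tripped one was the +y (left) button. I pushed it to a hard stop at about 13 N. Afterwards its image position matched a fully-in button, level with the other two.
- **Closing:** I swung the cover round from behind with the fingertips, pressed it to the stop again (about 16 N) and let go.

**Last checks:** The cover was still shut more than 2 s after release, its image within 0.15 px of the start. The jar, tub and hammer had shifted less than 0.1 px. About 19% of the pixels over the cover differed from the first picture, which I put down to the arm's shadow. The cover angle can't be read directly, so "latched" rests on the pictures.

**Disagreements:**
- The reported TCP was about 39 mm beyond the real shut fingertips, judged by the cameras and by contact. I went by the images and contact force instead.
- The expected 3 N did not show on the force reading while the button was moving, only at its stop.

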